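# Preset the circuit-board holder with its thumbwheel

### The arm

A 7-joint arm with a two-finger parallel gripper is mounted at the origin on the work surface. World frame = base frame: x ahead of the robot, y to its left, z up, the work surface at z = 0. Lengths are in m, angles in rad, forces in N, time in s.
With the tool pointing down it reaches from about 0.425 to 0.875 m from the base axis. Payload 4.7 kg.
Tool frame: the origin (TCP) lies at the very end of the fingers, on their centre line; the grasp point (between the pads) lies 19 mm behind it; z points along the fingers, y is the line along which they close (so a half turn about z gives the same grasp; the last joint's range is limited). The gripper opens to 85 mm and grips with 20 to 120 N. Pads are 22 mm wide; open, the fingers measure 114 mm over their backs; the gripper's body (76 mm by 85 mm) begins 54 mm behind the grasp point. The pads swing forward as they close: fully open they stand 13 mm farther back than shut.
Start: joints at [-1.3, 0.321, -0.07, 1.45, 0.023, 1.371, -0.057], TCP at [0.165, 0.629, 0.231] pointing down, gripper open.
Joint ranges: [-2.86, 2.86], [-0.3, 2.09], [-1.38, 1.24], [0.06, 2.45], [-1.56, 4.7], [0.09, 2.05], [-2.69, 2.69]. Speed limits (rad/s): [2.57, 2.57, 3.14, 3.14, 3.14, 3.14, 3.14].

### API

Orientations are given as a unit quaternion [w, x, y, z].
In Python, from workcell import bot, imaging, nets gives the robot as it stands.
- The arm moves only by the tool move_arm, never from a script. Its argument "rows" is text: rows parted by semicolons, each of 5 numbers parted by spaces: the closure, from -1 (fully open) to 1 (shut), then the shift along the tool's x, y, z in mm, then the turn about the tool's z in degrees. In form: gripper tx ty tz turn; .... A call has 1 to 8 rows; each row is the pose to reach, as a shift and turn from the pose commanded when the call began, along the tool's axes at that moment; what a row does not reach only later rows make up. A row lasts 1/8 s, in which the tool goes at most 62.5 mm and 10.7 degrees, less where a joint would pass 70% of its speed; a pose out of reach is approached as far as the arm can. A call with a gripper value outside its range is refused whole. The fingers move at their own pace and stop on an object; "force" is the grip in N (left out, the last holds). Time passes only in rows, so rows that repeat a pose let the fingers close. It gives the time, the measured TCP pose, the force, the opening and the grip force at its end, in the units of the state.
- bot.read_state(): the state, without advancing time (a new reading comes with each control period).
- imaging.get_image(name): name is "scene" or "top"; returns the picture (384x512x3 uint8, red, green, blue); there is no depth.
- imaging.calibration(name): a dict with "fx", "fy", "cx", "cy" (pixels), "k1" (the pictures are not rectified: a ray, as slopes to the right and down, at radius r is drawn at 1 + k1 r^2 times it, then the intrinsics apply), "rvec" (rotation vector, rad) and "tvec" (3), from world to camera coordinates, as OpenCV has them. Camera axes: x right, y down, z forward; pixel columns grow to the right and rows downward; lengths in m; the calibration is good to about 2 mm. A picture is of the moment at which its call begins. calibration takes no time and is no camera call.
- bot.job_done(): hands the job in; it is judged then, once.
Trained networks look in the newest picture that a camera, given by its name, has taken for a name from the list of things; names that differ only in an ending like _2 or _b are one class to them, and where a whole thing is asked for, a point or a joint stands for the part that bears it (a point fixed in the world has none). Each returns a list of dicts, best first, with "conf" (0 to 1); they miss things now and then, are a little off and sometimes report something else, mostly with a low value. They report only what shows in the picture. A call takes as long as a camera call. They do not tell look-alikes from the thing itself.
- nets.recognise(label, camera): "centre" ([x, y, z] in m, in world coordinates, good to about 4 mm: the middle of the surface that is visible of it).
- nets.pinpoint(label, camera): "centre" ([x, y, z] in m, in world coordinates, good to about 4 mm: a listed point, or the origin of a listed thing).
The state is a dict: "time_s": time; "qpos": joint angles; "qvel": joint speeds; "joint_efforts": joint torques, N m; "eef_pos": TCP position; "eef_rot": TCP orientation; "force": force on the tool from outside, world axes, zero at the start; "wrist_torque": the same for the moment, N m; "finger_gap": opening from 0.0 (shut) to 1.0 (fully open); "gripper_force": force on a finger pad.
Only numpy, scipy, OpenCV 4.12 (cv2) and the standard library are available. Lean on these libraries where they do the work, as an engineer would, in place of code of your own. Each camera call takes 0.05 s, during which the arm holds its last target. There are 200 camera calls.

### The job

On the repair bench, set the orange board holder for the next board: roll its orange thumbwheel with a fingertip until the black pointer of its sliding jaw stands inside the green band. Move the jaw only by the wheel, never by pushing the jaw itself, and leave the blue holder's setting as it is.

Things in the scene. Friction and masses are not known exactly. Their poses are not given: they have to be found in the camera images.
- orange_wheel_top (a point): Top of the orange ribbed thumbwheel, 52 mm above the bench; does not turn with it. x: the rolling direction, z up. Wheel 50 mm across, 14 wide, axle along y, 12 mm out of the holder's top between two guards 46 mm high, 60 long, so it cannot be pinched: press its top and draw along x. It does not sink; a light press (4 to 15 N) is enough. Turns easily both ways (1 N at the rim), stays where left.
- orange_jaw: Orange sliding jaw, a bar 12 (x) by 64 mm (y), top 59 mm above the bench. Origin: middle of its black pointer (4 by 16 mm, at its wheel side), at the holder's top, 24 mm to the right (-y) of the wheel's middle plane. Axes as the wheel's. Wheel top rolled to +x drives it to +x by the same distance, and back. Starts at the -x end of its 105 mm travel. Not to be touched.
- green_band: Flat green band, 24 (x) by 18 mm (y), beside the jaw's pointer on the white top of the orange holder; origin at its middle, axes as the wheel top's; 35 to 75 mm to +x of the pointer at the start. The holder is a grey box with a white top, 190 (x) by 130 (y) by 40 mm high, fixed to the bench; the wheel is midway along it and 42 mm left (+y) of its centre line.
- blue_jaw: Blue sliding jaw of a second holder, same build, with blue wheel and jaw and no green band. Origin at its black pointer; the blue wheel's middle plane is 24 mm to the left (+y). It must stay where it is. A circuit board, amber bottle and screwdriver also lie about.
Things that resemble listed ones, but are neither listed nor needed, are in the scene too. What is shaped like the part that bears orange_wheel_top but red is not meant.

How it is judged:
At the end, for the whole second after the job is handed in: The middle of the orange jaw's pointer is within 12 mm of the middle of the green band along the holder and at rest, and the blue jaw is within 8 mm of where it started (x of orange_jaw in the frame of green_band between -0.012 and 0.012 m and linear speed of orange_jaw below 0.005 m/s and distance of blue_jaw from where it was at the start of the episode below 0.008 m); the robot touches nothing.
It fails at once if the orange jaw is touched by the robot (over 1 N) (contact force between any of the fingers, the arm and orange_jaw above 1 N).
It fails at once if the blue jaw is moved by more than 8 mm (distance of blue_jaw from where it was at the start of the episode above 0.008 m).
It also fails if it takes over 42 s, if anything falls off the work surface, if the arm or the gripper's body presses on something with over 40 N, if the wrist force passes 120 N, or if a joint passes its speed limit or range.

## Working session

There is one attempt and no reset: what is moved stays moved. The work goes in short steps, Python scripts to look and compute and a tool call to move; the robot and the scene stay as the last step left them, time stands still between calls to the robot, and variables do not carry over. Pictures are saved under pics/ and viewed, at most 10 in all, crops included, and the job is handed in when it is done.

Besides the shell and the picture viewer there is one more tool, called by a JSON object that holds its "name" and its "arguments". move_arm: Moves the arm, as the interface text tells. Its arguments: {"type":"object","properties":{"rows":{"type":"string"},"force":{"type":"number"}},"required":["rows"]}

```bash
mkdir -p pics; cat > h.py <<'E'
from workcell import bot, imaging, nets
import numpy as np, cv2
def px(cam,p):
    c=imaging.calibration(cam);R=cv2.Rodrigues(np.array(c["rvec"],float))[0]
    q=R@np.array(p)+np.array(c["tvec"]).ravel();a=q[:2]/q[2];a=a*(1+c["k1"]*(a@a))
    return np.array([a[0]*c["fx"]+c["cx"],a[1]*c["fy"]+c["cy"]])
def world(cam,u,v,z):
    c=imaging.calibration(cam);R=cv2.Rodrigues(np.array(c["rvec"],float))[0];t=np.array(c["tvec"]).ravel()
    d=np.array([(u-c["cx"])/c["fx"],(v-c["cy"])/c["fy"]]);a=d.copy()
    for _ in range(20):a=d/(1+c["k1"]*(a@a))
    r=R.T@np.array([a[0],a[1],1]);o=-R.T@t
    return o+r*(z-o[2])/r[2]
E
python3 - <<'E'
from h import *
ims=[]
for c in("top","scene"):
    im=imaging.get_image(c);cv2.imwrite(f"pics/{c}1.png",im[...,::-1])
    for n in("orange_wheel_top","orange_jaw","green_band","blue_jaw"):
        for d in nets.pinpoint(n,c):print(c,n,round(d["conf"],2),np.round(d["centre"],3),px(c,d["centre"]).round())
s=bot.read_state();print(s["time_s"],s["eef_pos"],s["eef_rot"],s["force"])
E
```

```text
top orange_wheel_top 0.98 [ 0.778 -0.125  0.058] [316.  75.]
top orange_wheel_top 0.83 [ 0.526 -0.091  0.055] [305. 186.]
top orange_wheel_top 0.61 [ 0.271 -0.167  0.051] [347. 308.]
top orange_jaw 0.53 [ 0.699 -0.134  0.041] [321. 111.]
top orange_jaw 0.52 [ 0.2   -0.193  0.04 ] [361. 342.]
top orange_jaw 0.49 [ 0.453 -0.108  0.037] [314. 221.]
top orange_jaw 0.46 [ 0.513 -0.112  0.04 ] [315. 193.]
top green_band 0.56 [ 0.51  -0.111  0.04 ] [314. 195.]
scene orange_wheel_top 0.91 [ 0.277 -0.165  0.052] [187. 132.]
scene orange_wheel_top 0.87 [ 0.526 -0.091  0.054] [209. 200.]
scene orange_jaw 0.83 [ 0.697 -0.134  0.039] [182. 269.]
scene orange_jaw 0.76 [ 0.451 -0.11   0.037] [204. 182.]
scene orange_jaw 0.52 [ 0.202 -0.194  0.038] [180. 119.]
scene green_band 0.4 [ 0.517 -0.116  0.044] [198. 200.]
scene blue_jaw 0.82 [0.44  0.194 0.04 ] [331. 176.]
0.5 [0.16513363 0.62868058 0.23129283] [1.69890161e-05 1.28060361e-01 9.91766375e-01 1.26193933e-05] [-0.75408654  0.10765602  1.00849826]
```

View pics/top1.png

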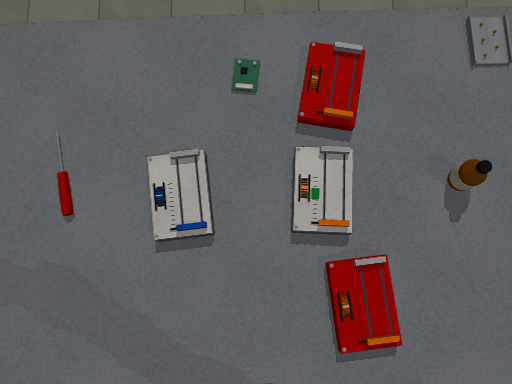

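View pics/scene1.png

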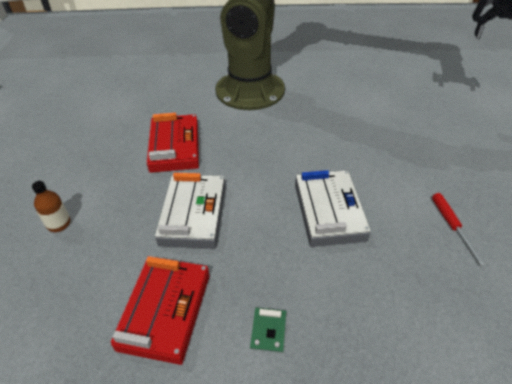

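The pictures show orange wheels at top px (305,186) on the white-topped holder with the green band at (315,194), and on red look-alikes at (315,78) and (346,306). The blue holder's wheel is at (160,196). I choose (305,186) and will check it in a close crop.

```bash
python3 - <<'E'
from h import *
im=cv2.imread("pics/top1.png");cv2.imwrite("pics/crop1.png",cv2.resize(im[140:245,285:360],None,fx=5.6,fy=5.6,interpolation=cv2.INTER_CUBIC))
hsv=cv2.cvtColor(im,cv2.COLOR_BGR2HSV)
def blob(m,x0,x1,y0,y1):
    k=np.zeros_like(m);k[y0:y1,x0:x1]=m[y0:y1,x0:x1];v,u=np.nonzero(k);return u,v
g=blob(cv2.inRange(hsv,(45,120,60),(80,255,255)),300,330,180,210)
print("green",g[0].mean(),g[1].mean(),world("top",g[0].mean(),g[1].mean(),.04))
o=cv2.inRange(hsv,(5,150,120),(20,255,255))
for n,b,z in(("wheel",(296,312,170,205),.05),("jaw",(312,356,214,230),.059)):
    u,v=blob(o,*b);print(n,u.min(),u.max(),v.min(),v.max(),world("top",u.mean(),v.mean(),z))
for a in((296,148),(352,148),(352,233),(294,232)):print(world("top",*a,.04))
c=imaging.calibration("top");print(c)
E
```

```text
green 315.0 193.0 [ 0.51323005 -0.11248357  0.04      ]
wheel 301 307 181 195 [ 0.52594881 -0.08830211  0.05      ]
jaw 319 349 219 225 [ 0.44652071 -0.14756844  0.059     ]
[ 0.61525074 -0.07520012  0.04      ]
[ 0.61171807 -0.19850691  0.04      ]
[ 0.42456337 -0.18734078  0.04      ]
[ 0.42987759 -0.06393232  0.04      ]
{'fx': 449.8053548437631, 'fy': 449.8053548437631, 'cx': 257.81460172857294, 'cy': 192.51868631849453, 'k1': -0.03238517663140254, 'rvec': array([ 2.09194662, -2.14472265,  0.16486881]), 'tvec': array([0.02416751, 0.51610769, 0.92528818])}
```

View pics/crop1.png

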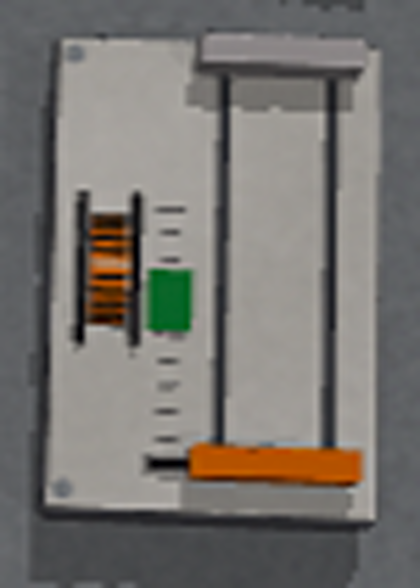

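The crop shows the white-topped holder. The ribbed orange wheel is at top px (305,186), the green band at (315,193) and the black pointer at (315,222), about 63 mm to -x of the band. The holder's yaw is about -3.5°. First I travel with the gripper shutting.

{"name": "move_arm", "arguments": {"rows": "1 -50 -30 0 5;1 -102 -58 0 10;1 -153 -87 0 15;1 -204 -117 0 20;1 -255 -146 0 25;1 -306 -175 0 30;1 -357 -204 0 35;1 -408 -233 0 40", "force": 20}}

```text
time_s: 1.5
eef_pos: [0.5018, 0.2984, 0.2317]
eef_rot: [0.0, 0.461, 0.888, 0.0]
force: [0.9, 0.4, -0.6]
finger_gap: -0.002
gripper_force: 0.0
```

```bash
cat > go.py <<'E'
from h import *
import sys
from scipy.spatial.transform import Rotation as Ro
def go(x,y,z):
    s=bot.read_state();w,a,b,c=s["eef_rot"];R=Ro.from_quat([a,b,c,w]);p=np.array(s["eef_pos"])
    Y=R.as_matrix()[:,1];print(s["time_s"],"pos",p.round(4),"F",np.round(s["force"],1),"gap",s["finger_gap"],"shift mm",(R.inv().apply(np.array([x,y,z])-p)*1000).round(1),"turn",round(np.degrees(np.arctan2(Y[1],Y[0]))+3.5,1))
go(*map(float,sys.argv[1:4]))
E
python3 go.py .526 -.087 .12
```

```text
1.5 pos [0.5018 0.2984 0.2317] F [ 0.9  0.4 -0.6] gap -0.0017633716272298595 shift mm [-329.1 -202.1  111.5] turn 38.6
```

{"name": "move_arm", "arguments": {"rows": "1 -47 -29 5 5;1 -94 -58 10 10;1 -141 -87 20 16;1 -188 -115 35 22;1 -235 -144 55 28;1 -282 -173 75 34;1 -329 -202 95 38.6;1 -329 -202 105 38.6"}}

```text
time_s: 2.5
eef_pos: [0.5248, -0.0913, 0.1258]
eef_rot: [0.001, 0.73, 0.683, -0.001]
force: [-0.5, 0.6, 0.9]
finger_gap: -0.004
gripper_force: 0.0
```

```bash
python3 - <<'E'
from h import *
a=imaging.get_image("top")[125:245,270:390,::-1];b=imaging.get_image("scene")[110:230,140:260,::-1]
cv2.imwrite("pics/h2.png",cv2.resize(np.hstack([a,b]),None,fx=3.3,fy=3.3,interpolation=cv2.INTER_CUBIC))
E
python3 go.py .526 -.087 .06
```

```text
2.6 pos [ 0.5249 -0.0856  0.1253] F [0.  1.  0.1] gap 5.879727644833975e-05 shift mm [-1.3  1.3 65.3] turn 0.1
```

View pics/h2.png

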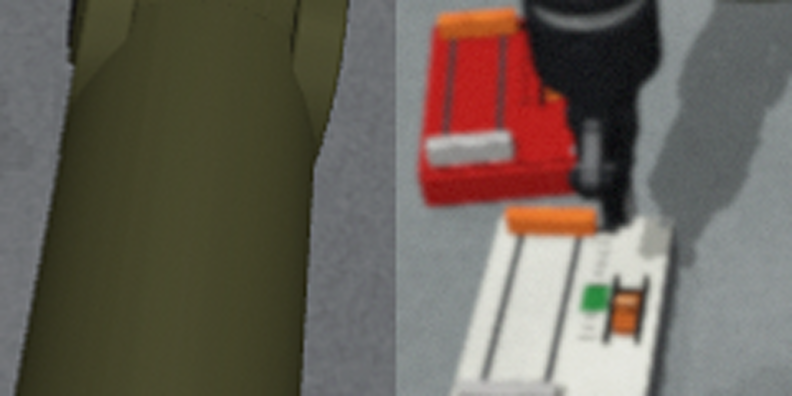

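The scene view shows the shut fingers above the holder and in line with the wheel at crop px (625,312). Nothing is in the way. Next I go down just behind the wheel's top.

{"name": "move_arm", "arguments": {"rows": "1 -2 -5 30 0;1 -2 -8 55 0;1 -2 -8 68 0;1 -2 -8 70 0;1 -2 -8 71 0;1 -2 -8 72 0;1 -2 -8 73 0;1 -2 -8 73 0"}}

```text
time_s: 3.6
eef_pos: [0.5177, -0.0871, 0.0535]
eef_rot: [0.0, 0.727, 0.686, 0.0]
force: [0.2, 0.6, 0.9]
finger_gap: 0.003
gripper_force: 0.0
```

{"name": "move_arm", "arguments": {"rows": "1 0 0 0.5 0;1 0 0 1 0;1 0 0 1.5 0;1 0 0 2 0;1 0 0 2 0;1 0 0 2 0"}}

```text
time_s: 4.35
eef_pos: [0.5179, -0.087, 0.0518]
eef_rot: [0.0, 0.727, 0.686, 0.0]
force: [-1.2, 0.5, 5.7]
finger_gap: -0.0
gripper_force: 2.8
```

{"name": "move_arm", "arguments": {"rows": "1 0 0 0.6 0;1 0 3 0.6 0;1 0 6 0.6 0;1 0 9 0.6 0;1 0 12 0.6 0;1 0 15 0.6 0;1 0 18 0.6 0;1 0 18 0.6 0"}}

```text
time_s: 5.35
eef_pos: [0.5369, -0.0884, 0.0515]
eef_rot: [0.001, 0.727, 0.686, 0.001]
force: [1.4, -0.1, 5.5]
finger_gap: 0.002
gripper_force: 2.7
```

```bash
cat > jaw.py <<'E'
from h import *
im=imaging.get_image("scene");hsv=cv2.cvtColor(im,cv2.COLOR_RGB2HSV)
for c in("scene","top"):
    if c=="top":imaging.get_image(c)
    for n in("orange_jaw","green_band"):
        for d in nets.pinpoint(n,c):print(c,n,round(d["conf"],2),np.round(d["centre"],3))
s=bot.read_state();print(s["time_s"],s["eef_pos"].round(4) if hasattr(s["eef_pos"],'round') else s["eef_pos"],s["force"])
b=im[150:240,150:240,::-1];cv2.imwrite("pics/j%.0f.png"%(s["time_s"]*100),cv2.resize(b,None,fx=6,fy=6,interpolation=cv2.INTER_CUBIC))
E
python3 jaw.py; ls pics
```

```text
scene orange_jaw 0.79 [ 0.467 -0.111  0.037]
scene orange_jaw 0.78 [ 0.698 -0.134  0.041]
scene orange_jaw 0.56 [ 0.523 -0.086  0.051]
scene orange_jaw 0.46 [ 0.2   -0.194  0.043]
scene green_band 0.54 [ 0.517 -0.114  0.039]
top orange_jaw 0.54 [ 0.203 -0.194  0.042]
5.65 [ 0.5369 -0.0883  0.0514] [ 2.17672808 -0.52078402  5.30249974]
crop1.png
h2.png
j565.png
scene1.png
top1.png
```

The wheel drives the jaw: it moved about 16 mm. I repeat the stroke.

{"name": "move_arm", "arguments": {"rows": "1 0 0 -8 0;1 0 0 -10 0;1 0 -19 -10 0;1 0 -19 -10 0;1 0 -19 -3 0;1 0 -19 -1 0;1 0 -19 0 0;1 0 -19 0.3 0"}}

```text
time_s: 6.65
eef_pos: [0.518, -0.0869, 0.0516]
eef_rot: [0.0, 0.727, 0.686, 0.001]
force: [-1.6, 0.2, 11.1]
finger_gap: -0.003
gripper_force: 5.3
```

{"name": "move_arm", "arguments": {"rows": "1 0 3 0 0;1 0 6 0 0;1 0 9 0 0;1 0 12 0 0;1 0 15 0 0;1 0 18 0 0;1 0 19 0 0;1 0 19 0 0"}}

```text
time_s: 7.65
eef_pos: [0.5376, -0.0882, 0.0514]
eef_rot: [0.001, 0.727, 0.686, 0.001]
force: [0.2, -0.3, 4.6]
finger_gap: 0.001
gripper_force: 2.6
```

```bash
python3 jaw.py
```

```text
scene orange_jaw 0.82 [ 0.49  -0.111  0.038]
scene orange_jaw 0.74 [ 0.198 -0.196  0.041]
scene orange_jaw 0.55 [ 0.698 -0.133  0.041]
scene green_band 0.48 [ 0.515 -0.116  0.041]
top orange_jaw 0.72 [ 0.203 -0.195  0.042]
7.95 [ 0.5375 -0.0882  0.0513] [-0.43740363 -0.23065572  5.24428337]
```

{"name": "move_arm", "arguments": {"rows": "1 0 0 -8 0;1 0 0 -10 0;1 0 -19 -10 0;1 0 -19 -10 0;1 0 -19 -3 0;1 0 -19 -1 0;1 0 -19 0 0;1 0 -19 0.3 0"}}

```text
time_s: 8.95
eef_pos: [0.5184, -0.0869, 0.0516]
eef_rot: [0.001, 0.727, 0.686, 0.001]
force: [-2.6, 1.4, 11.5]
finger_gap: -0.002
gripper_force: 6.1
```

{"name": "move_arm", "arguments": {"rows": "1 0 3 0 0;1 0 6 0 0;1 0 9 0 0;1 0 12 0 0;1 0 15 0 0;1 0 18 0 0;1 0 19 0 0;1 0 19 0 0"}}

```text
time_s: 9.95
eef_pos: [0.5379, -0.0882, 0.0512]
eef_rot: [0.001, 0.727, 0.686, 0.001]
force: [1.5, 0.4, 6.0]
finger_gap: -0.0
gripper_force: 3.0
```

```bash
python3 jaw.py; ls pics
```

```text
scene orange_jaw 0.78 [ 0.697 -0.133  0.041]
scene orange_jaw 0.56 [ 0.2   -0.195  0.044]
scene orange_jaw 0.49 [ 0.512 -0.113  0.04 ]
scene green_band 0.5 [ 0.52  -0.113  0.042]
top orange_jaw 0.64 [ 0.2   -0.195  0.044]
10.25 [ 0.5378 -0.0882  0.0512] [ 1.80912886 -0.57028806  5.88601484]
crop1.png
h2.png
j1025.png
j565.png
j795.png
scene1.png
top1.png
```

{"name": "move_arm", "arguments": {"rows": "1 0 0 -8 0;1 0 0 -10 0;1 0 -13 -10 0;1 0 -13 -10 0;1 0 -13 -3 0;1 0 -13 -1 0;1 0 -13 0 0;1 0 -13 0.3 0"}}

```text
time_s: 11.25
eef_pos: [0.5251, -0.0873, 0.0518]
eef_rot: [0.001, 0.727, 0.686, 0.002]
force: [-1.2, 0.9, 13.7]
finger_gap: 0.002
gripper_force: 6.9
```

{"name": "move_arm", "arguments": {"rows": "1 0 2 0 0;1 0 4 0 0;1 0 6 0 0;1 0 6 0 0;1 0 6 -10 0;1 0 6 -40 0;1 0 6 -80 0;1 0 6 -120 0"}}

```text
time_s: 12.25
eef_pos: [0.528, -0.0877, 0.1706]
eef_rot: [-0.0, 0.727, 0.686, -0.001]
force: [1.3, -0.5, -0.7]
finger_gap: 0.004
gripper_force: 0.0
```

{"name": "move_arm", "arguments": {"rows": "1 50 0 -10 0;1 100 0 -10 0;1 150 0 -10 0;1 200 0 -10 0;1 200 0 -10 0"}}

```text
time_s: 12.88
eef_pos: [0.5392, 0.1175, 0.1791]
eef_rot: [-0.001, 0.724, 0.689, -0.0]
force: [0.2, -0.5, -0.3]
finger_gap: 0.006
gripper_force: 0.0
```

```bash
python3 jaw.py; python3 - <<'E'
from h import *
cv2.imwrite("pics/end.png",cv2.resize(imaging.get_image("top")[140:245,285:360,::-1],None,fx=5.6,fy=5.6,interpolation=cv2.INTER_CUBIC))
E
```

```text
scene orange_jaw 0.72 [ 0.522 -0.115  0.039]
scene orange_jaw 0.64 [ 0.203 -0.198  0.046]
scene orange_jaw 0.52 [ 0.699 -0.131  0.04 ]
scene green_band 0.46 [ 0.517 -0.115  0.039]
top orange_jaw 0.76 [ 0.696 -0.134  0.04 ]
top orange_jaw 0.73 [ 0.525 -0.115  0.04 ]
top orange_jaw 0.61 [ 0.201 -0.196  0.041]
top green_band 0.5 [ 0.511 -0.11   0.039]
13.175 [0.5403 0.1103 0.1798] [ 0.664208   -0.46801367 -0.17215284]
```

View pics/end.png

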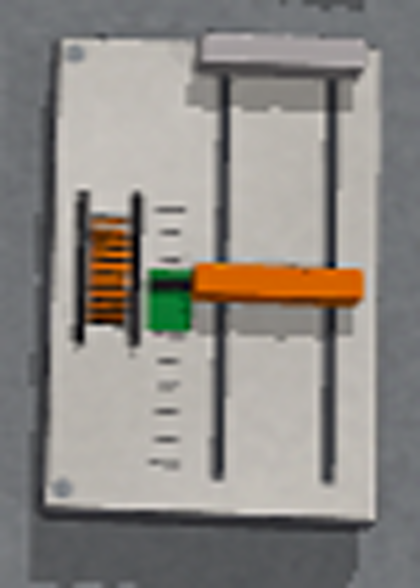

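The pointer at crop px (170,286) lies inside the green band, whose rows run from 269 to 331. It is about 5 mm from the band's middle, within the 12 mm limit. The robot is clear of everything and never came near the blue holder, so I hand in.

```bash
python3 -c "
from workcell import bot
print(bot.job_done())"
```

```text
the job is handed in; nothing more can be done
None
```

The job is handed in: I rolled the orange wheel until the jaw's pointer stood inside the green band, about 5 mm from its middle in the last picture; the arm never touched the blue holder, and no verdict was returned.

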